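# Seat the whetstone in its clamping base

## Task

Get the whetstone ready for sharpening: without lifting it, slide it off the landing of its wooden base so that it drops into the pocket and lies flat and square. Then push the aluminium jaw up against the stone's end, firmly but gently (at least 8 N on the stone, never over 40 N on the base), so the stone is clamped against the pocket's step, and leave everything else on the counter alone.

Things in the scene. Friction and masses are not known exactly. Their poses are not given: they have to be found in the camera images.
- holder: Fixed wooden base, 285 mm long along its own y. Origin on the counter, on the pocket's centre line, at the step. Landing: flat deck at z = 20 mm, y from -100 to 0, x from -80 to 31.5 mm. At y = 0 it steps down to the pocket floor, z = 10 mm, y from 0 to 185, open at the +y end. Pocket 63 mm wide between fence and cheek.
- fence (a point): Middle of the straight fence's inner face on the base's far side: the face lies at holder x = +31.5 mm, y from -100 to 150, so beside landing and pocket; top at z = 34 mm, 13.5 mm thick.
- cheek (a point): Middle of the cheek's inner face, opposite the fence beside the pocket only: holder x = -31.5 mm, y from 25 to 150, top at z = 34 mm, 13.5 mm thick, with a flared lead-in before it (opening to x = -48 mm at y = 8 mm).
- stone: Loose whetstone, flat block 60 mm (x) by 120 mm (y) by 22 mm (z), about 0.4 kg, grey upper layer on white. Origin at the centre of its underside, y its long axis. It starts askew on the landing, one end overhanging the landing's outer edge.
- jaw (a joint): Sliding aluminium jaw in the pocket; stays where it is left, about 4 N to slide. Value in m, grows as it moves to the base's +y, away from the step: its front face is at holder y = 0.100 + value; travel 0 to 0.040. With the 120 mm stone clamped the value is about 0.020; often it starts closer than that and the stone must push it back.
- jaw_face (a point): Centre of the jaw's front face (facing the step), at holder z = 21 mm. The jaw is 60 mm wide (x), 20 mm thick (its back is 20 mm to holder +y of this point), from z = 10.5 to 50 mm; there is open room behind it for the fingers.
- marker_a: Bystander: silver permanent marker, cylinder 138 mm long, 13 mm thick, lying along its own x axis; origin at the middle of its underside
- marker_b: Bystander: second silver marker, same size and frame
- highlighter: Bystander: orange highlighter, 125 mm long, 18 mm thick, lying along its own x axis; origin at the middle of its underside
- jar: Bystander: clear glass jar with steel twist cap, 76 mm across, 115 mm tall; origin at the centre of its underside
- mug: Bystander: white mug, 84 mm across, 95 mm tall, handle at its +y; origin at the centre of its underside
- tape_gun: Bystander: chrome tape gun on its base, 200 x 55 mm, 110 mm tall, handle to its -x; origin at the centre of its underside

How it is judged:
On the way, in this order (a step that is already met when the one before it is completed fails the run):
1. the stone lies flat and square on the pocket floor (underside within 1.8 mm of the floor, tilt under 1.7 degrees, square to the base within 2 degrees) (z of stone in the frame of holder below 0.0118 m and angle between stone's own z axis and vertical below 0.03 rad and angle between the y axis of stone and the y axis of holder, either way round below 0.035 rad and x of stone in the frame of holder between -0.004 and 0.004 m), for 0.1 s.
2. the jaw is pressed against the end of the seated stone with at least 8 N while the stone stands against the step (all of step 1 and contact force between jaw and stone above 8 N and y of stone in the frame of holder between 0.0575 and 0.0622 m and y of jaw_face in the frame of holder below 0.1222 m and y of jaw_face in the frame of stone below 0.0622 m), for 0.05 s.
At the end, for the whole second after the job is handed in: The stone is at rest flat on the pocket floor (underside within 1.8 mm of it, tilt under 1.7 degrees), square to the base within 2 degrees and within 4 mm of the pocket's centre line, its end within about 2 mm of the step, and the jaw's face stands within about 2 mm of the stone's other end (all of step 1 and y of stone in the frame of holder between 0.0575 and 0.0622 m and y of jaw_face in the frame of holder below 0.1222 m and y of jaw_face in the frame of stone below 0.0622 m and linear speed of stone below 0.01 m/s); the robot touches nothing.
It fails at once if the stone is lifted more than 12 mm above the landing (z of stone in the frame of holder above 0.032 m).
It fails at once if the robot presses on the base or its jaw with more than 40 N (contact force between any of the arm, the fingers and holder above 40 N).
It fails at once if a bystander (marker, highlighter, jar, mug or tape gun) is moved more than 20 mm (distance of any of marker_a, marker_b, highlighter, jar, mug, tape_gun from where it was at the start of the episode above 0.02 m).
It also fails if it takes over 54 s, if anything falls off the work surface, if the arm or the gripper's body presses on something with over 40 N, if the wrist force passes 120 N, or if a joint passes its speed limit or range.

## Robot

A 6-joint arm with a two-finger parallel gripper is mounted at the origin on the work surface. World frame = base frame: x ahead of the robot, y to its left, z up, the work surface at z = 0. Lengths are in m, angles in rad, forces in N, time in s.
With the tool pointing down it reaches from about 0.275 to 0.85 m from the base axis. Payload 5.2 kg.
Tool frame: the origin (TCP) lies on the centre line of the jaws, within the pads' length; the fingertips stand 25 mm ahead of it and the grasp point (between the pads) lies 6 mm ahead of it; z points along the fingers, y is the line along which they close (so a half turn about z gives the same grasp; the last joint's range is limited). The gripper opens to 85 mm and grips with 20 to 120 N. Pads are 22 mm wide; open, the fingers measure 114 mm over their backs; the gripper's body (76 mm by 85 mm) begins 54 mm behind the grasp point. The pads swing forward as they close: fully open they stand 13 mm farther back than shut.
Start: joints at [-1.326, 0.259, 1.535, -0, 1.348, -0.203], TCP at [0.238, -0.496, 0.228] pointing down, gripper open.
Joint ranges: [-3.14, 3.14], [-0.91, 2.08], [0.19, 2.58], [-1.22, 4.36], [0.22, 2.71], [-3.12, 3.12]. Speed limits (rad/s): [2.57, 2.57, 3.14, 3.14, 3.14, 3.14].

## Interface

Orientations are given as a unit quaternion [w, x, y, z].
In Python, from bench import arm gives the robot as it stands.
- The arm moves only by the shell command python3 -m handwheel 'ROWS'. ROWS is JSON, a list of rows, each an object of numbers: "tx", "ty", "tz": the shift along the tool's x, y, z scaled (see below); "rx", "ry", "rz": the turn, a rotation vector about the tool's x, y, z scaled (see below); "hand": the finger opening in mm, from 0 to 85.4. In form: [{"tx": .., "ty": .., "tz": .., "rx": .., "ry": .., "rz": .., "hand": ..}, ...]. A call has 1 to 10 rows; each row is the pose to reach, as a shift and turn from the pose commanded when the call began, along the tool's axes at that moment; what a row does not reach only later rows make up. The controller multiplies each number of a shift by 40 cm and each number of a turn by 120 degrees. A row lasts 1/10 s, in which the tool goes at most 50 mm and 8.59 degrees, less where a joint would pass 70% of its speed; a pose out of reach is approached as far as the arm can. A call with a number of a shift or a turn outside -1 to 1 is refused whole. A call with a gripper value outside its range is refused whole. The fingers move at their own pace and stop on an object; the grip force is fixed at half the most. Time passes only in rows, so rows that repeat a pose let the fingers close. It gives the time, the measured TCP pose, the force, the opening and the grip force at its end, in the units of the state.
- arm.sense(): the state, without advancing time (a new reading comes with each control period).
- arm.grab_frame(name): name is "scene" or "top" or "wrist"; returns a dict with "color" (384x512x3 uint8, red, green, blue), "depth" (384x512 float32, m along the optical axis (not along the pixel's ray), 0 where there is no reading), "fx", "fy", "cx", "cy" (pixels), "k1" (the pictures are not rectified: a ray, as slopes to the right and down, at radius r is drawn at 1 + k1 r^2 times it, then the intrinsics apply), "world_to_cam" (4x4, takes a point from world to camera coordinates). Camera axes: x right, y down, z forward; pixel columns grow to the right and rows downward; lengths in m; the calibration is good to about 2 mm. A picture is of the moment at which its call begins.
- arm.job_done(): hands the job in; it is judged then, once.
Trained networks look in the newest picture that a camera, given by its name, has taken for a name from the list of things; names that differ only in an ending like _2 or _b are one class to them, and where a whole thing is asked for, a point or a joint stands for the part that bears it (a point fixed in the world has none). Each returns a list of dicts, best first, with "score" (0 to 1); they miss things now and then, are a little off and sometimes report something else, mostly with a low value. They report only what shows in the picture. A call takes as long as a camera call.
- arm.look_for(label, camera): "bbox" ([left, top, right, bottom] in pixels, round what is visible of it).
- arm.spot_point(label, camera): "uv" ([column, row] in pixels: a listed point, or the origin of a listed thing).
The state is a dict: "time_s": time; "joints": joint angles; "joint_vel": joint speeds; "joint_efforts": joint torques, N m; "eef_pos": TCP position; "eef_rot": TCP orientation; "ft_force": force on the tool from outside, world axes, zero at the start; "wrist_torque": the same for the moment, N m; "finger_gap": opening from 0.0 (shut) to 1.0 (fully open); "grip_force": force on a finger pad.
Only numpy, scipy, OpenCV 4.12 (cv2) and the standard library are available. Lean on these libraries where they do the work, as an engineer would, in place of code of your own. Each camera call takes 0.05 s, during which the arm holds its last target. There are 200 camera calls.

## Working session

There is one attempt and no reset: what is moved stays moved. The work goes in short steps, Python scripts to look and compute and a shell command to move; the robot and the scene stay as the last step left them, time stands still between calls to the robot, and variables do not carry over. Pictures are saved under pics/ and viewed, at most 10 in all, crops included, and the job is handed in when it is done.

```bash
mkdir -p pics
cat > h.py <<'E'
import numpy as np, cv2
from bench import arm
def frame(n,save=None):
    f=arm.grab_frame(n)
    if save: cv2.imwrite(f'pics/{save}.png',f['color'][:,:,::-1])
    return f
def ray(f,uv):
    d=(np.array(uv,float)-[f['cx'],f['cy']])/[f['fx'],f['fy']]
    u=d.copy()
    for _ in range(20): u=d/(1+f['k1']*(u@u))
    return u
def w(f,pc):
    M=np.linalg.inv(f['world_to_cam']); return (M@np.r_[pc,1])[:3]
def on_z(f,uv,z):
    u=ray(f,uv); M=np.linalg.inv(f['world_to_cam']); o=M[:3,3]; d=M[:3,:3]@np.r_[u,1]
    return o+d*(z-o[2])/d[2]
def at_depth(f,uv):
    u=ray(f,uv); c,r=np.round(uv).astype(int); D=f['depth'][max(r-2,0):r+3,max(c-2,0):c+3]; D=np.median(D[D>0]) if (D>0).any() else np.nan
    return w(f,np.r_[u,1]*D)
def cloud(f):
    H,W=f['depth'].shape
    v,u=np.mgrid[:H,:W]; d=np.stack([(u-f['cx'])/f['fx'],(v-f['cy'])/f['fy']],-1); q=d.copy()
    for _ in range(20): q=d/(1+f['k1']*(q**2).sum(-1,keepdims=True))
    p=np.concatenate([q,np.ones((H,W,1))],-1)*f['depth'][...,None]
    M=np.linalg.inv(f['world_to_cam']); P=p@M[:3,:3].T+M[:3,3]; P[f['depth']==0]=np.nan
    return P
def uv_of(f,P):
    p=f['world_to_cam']@np.r_[P,1]; u=p[:2]/p[2]; u=u*(1+f['k1']*(u@u)); return u*[f['fx'],f['fy']]+[f['cx'],f['cy']]
E
python3 - <<'E'
from h import *
np.set_printoptions(precision=3,suppress=True)
Z=dict(holder=0,fence=.022,cheek=.022,stone=.02,jaw_face=.021,marker_a=0,highlighter=0,jar=0,mug=0,tape_gun=0)
ims=[]
for c in ['scene','top']:
    f=frame(c); ims.append(f['color'][:,:,::-1])
    print(c,np.linalg.inv(f['world_to_cam'])[:3,3])
    for n,z in Z.items():
        for r in arm.spot_point(n,c)[:2]:
            print(n,round(r['score'],2),np.round(r['uv']),on_z(f,r['uv'],z),at_depth(f,r['uv']))
cv2.imwrite('pics/top.png',cv2.resize(ims[1],(800,600)));cv2.imwrite('pics/scene.png',cv2.resize(ims[0],(800,600)))
print(arm.sense())
E
```

```text
scene [ 1.171 -0.636  0.859]
holder 0.7 [242. 222.] [ 0.564 -0.089  0.   ] [ 0.578 -0.102  0.021]
holder 0.17 [262. 244.] [ 0.666 -0.11   0.   ] [ 0.67  -0.114  0.006]
fence 0.69 [257. 215.] [ 0.592 -0.053  0.022] [ 0.598 -0.059  0.032]
cheek 0.91 [250. 188.] [0.494 0.016 0.022] [0.504 0.006 0.035]
stone 0.62 [223. 228.] [ 0.559 -0.155  0.02 ] [ 0.575 -0.168  0.042]
jaw_face 0.74 [263. 193.] [0.539 0.025 0.021] [0.543 0.021 0.026]
marker_a 0.6 [264. 243.] [ 0.667 -0.101 -0.   ] [ 0.669 -0.103  0.004]
marker_a 0.52 [225. 192.] [ 0.434 -0.038  0.   ] [ 0.44  -0.043  0.007]
jar 0.94 [361. 164.] [0.663 0.384 0.   ] [0.677 0.357 0.023]
mug 0.67 [324. 145.] [0.506 0.383 0.   ] [0.526 0.353 0.026]
tape_gun 0.81 [156. 301.] [ 0.605 -0.424  0.   ] [ 0.663 -0.446  0.087]
top [ 0.402 -0.004  1.056]
holder 0.94 [292. 199.] [ 0.558 -0.076  0.   ] [ 0.557 -0.076  0.01 ]
holder 0.44 [224. 168.] [0.637 0.102 0.   ] [0.633 0.1   0.017]
fence 0.83 [282. 187.] [ 0.585 -0.049  0.022] [ 0.584 -0.049  0.03 ]
cheek 0.71 [262. 214.] [0.516 0.    0.022] [0.517 0.    0.01 ]
cheek 0.19 [225. 169.] [0.63  0.098
[... 416 characters left out ...]
[0.632 0.357 0.074]
mug 0.77 [111. 217.] [0.503 0.389 0.   ] [0.503 0.387 0.005]
tape_gun 0.74 [323. 203.] [ 0.549 -0.157  0.   ] [ 0.543 -0.151  0.042]
tape_gun 0.64 [430. 187.] [ 0.597 -0.431  0.   ] [ 0.583 -0.4    0.075]
{'time_s': 1.1, 'joints': array([-1.326,  0.259,  1.535,  0.   ,  1.348, -0.203]), 'joint_vel': array([-0.002,  0.   ,  0.   ,  0.   , -0.   , -0.   ]), 'joint_efforts': array([ -0.002, -44.594, -29.09 ,  -0.001,   0.001,  -0.   ]), 'eef_pos': array([ 0.238, -0.496,  0.228]), 'eef_rot': array([-0.   ,  0.975,  0.222,  0.   ]), 'ft_force': array([-0.486, -0.49 , -0.003]), 'wrist_torque': array([ 0.019, -0.04 , -0.005]), 'grip_force': 0.0, 'finger_gap': 0.9998131196465946}
```

View pics/top.png

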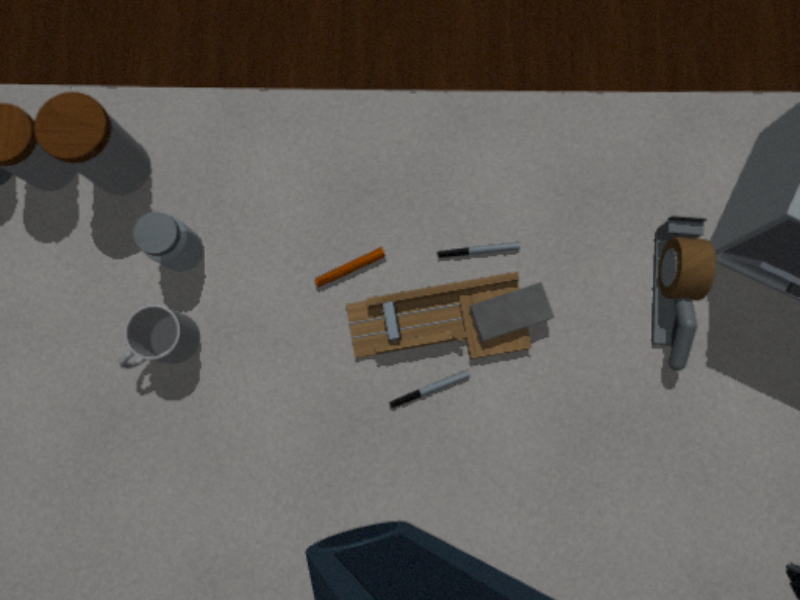

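View pics/scene.png

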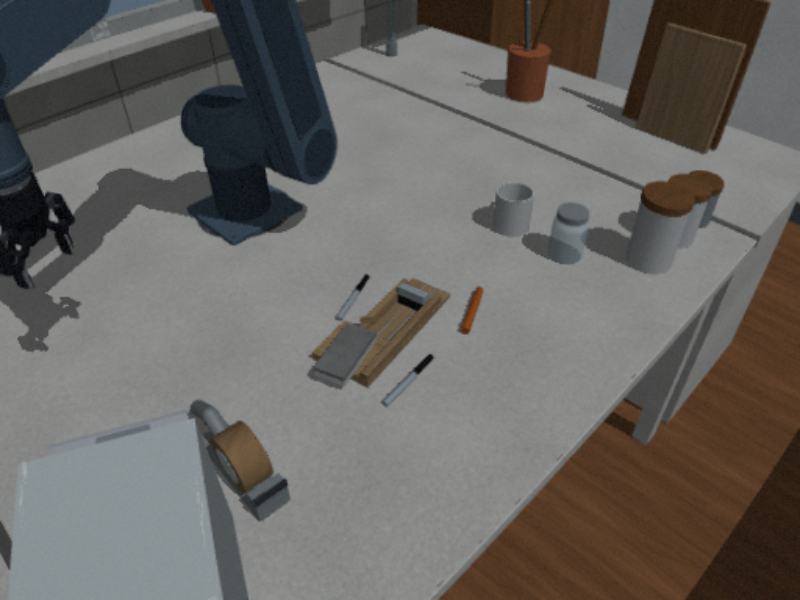

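The top view shows the holder at about (350-530, 275-360), with its +y pointing left. The grey stone is at (511,312), skewed by several degrees. The jaw is at (391,320), the markers at (478,250) and (430,389), and the highlighter at (350,267). The scene view agrees. Next I'll fit exact poses.

```bash
cat >> h.py <<'E'
def fit(P,lo,hi,box,col=None,cmask=None):
    m=(P[...,2]>lo)&(P[...,2]<hi)&(P[...,0]>box[0])&(P[...,0]<box[1])&(P[...,1]>box[2])&(P[...,1]<box[3])
    if cmask is not None: m&=cmask
    m=cv2.morphologyEx(m.astype(np.uint8),cv2.MORPH_OPEN,np.ones((3,3)))
    n,l,s,c=cv2.connectedComponentsWithStats(m)
    if n<2: return None
    m=l==1+s[1:,4].argmax()
    q=P[m]; r=cv2.minAreaRect((q[:,:2]*1000).astype(np.float32))
    return r,np.median(q[:,2]),m.sum()
E
python3 - <<'E'
from h import *
np.set_printoptions(precision=4,suppress=True)
for c in ['top','scene']:
    f=frame(c); P=cloud(f); C=f['color'].astype(int)
    grey=(C.max(-1)-C.min(-1))<22
    wood=(C[...,0]-C[...,2])>25
    B=[.45,.66,-.26,.14]
    print(c,'stone',fit(P,.036,.05,[.45,.66,-.26,-.06],None,grey))
    print('jaw',fit(P,.04,.06,[.45,.62,-.0,.1],None,grey))
    print('fence',fit(P,.028,.04,[.54,.65,-.2,.1],None,wood))
    print('cheek',fit(P,.028,.04,[.45,.545,-.2,.1],None,wood))
    print('all wood',fit(P,.004,.04,B,None,wood))
    print('landing',fit(P,.016,.025,B,None,wood))
    print('floor',fit(P,.006,.0145,B,None,wood))
E
```

```text
top stone (((554.841796875, -160.65878295898438), (59.69659423828125, 120.31521606445312), 19.371131896972656), np.float64(0.041847475598623785), np.int64(1147))
jaw (((536.63720703125, 31.84389877319336), (58.569427490234375, 17.13374137878418), 11.645126342773438), np.float64(0.04961961143786853), np.int64(156))
fence (((593.9898071289062, -66.64080810546875), (13.2306489944458, 217.12599182128906), 11.079035758972168), np.float64(0.033756412169727024), np.int64(436))
cheek (((504.2333984375, -3.8349456787109375), (13.693740844726562, 124.80681610107422), 10.669452667236328), np.float64(0.03352907464895005), np.int64(263))
all wood (((533.0012817382812, -44.578399658203125), (124.4551773071289, 283.867919921875), 11.079035758972168), np.float64(0.019117604928753362), np.int64(2595))
landing (((543.1864013671875, -131.83346557617188), (110.93440246582031, 107.52877044677734), 10.90195369720459), np.float64(0.01981369868591043), np.int64(794))
floor (((548.2866821289062, -31.444984436035156), (19.981321334838867, 103.94078063964844), 11.493782043457031), np.float64(0.0096137045157829
[... 440 characters left out ...]
7773438), np.float64(0.034103171934290244), np.int64(356))
cheek (((510.8926086425781, -27.138534545898438), (14.344343185424805, 102.5914306640625), 10.583724021911621), np.float64(0.03431089733427556), np.int64(104))
all wood (((550.8773193359375, -41.05303955078125), (94.57562255859375, 287.57550048828125), 11.146759033203125), np.float64(0.02120331833697009), np.int64(1265))
landing (((582.2471923828125, -115.66485595703125), (20.532529830932617, 72.90420532226562), 21.828277587890625), np.float64(0.020770485394606464), np.int64(99))
floor (((536.4344482421875, -29.766742706298828), (47.48782730102539, 94.55209350585938), 9.35482406616211), np.float64(0.01076666399092363), np.int64(263))
```

```bash
python3 -m handwheel '[{"tx":0.935,"ty":-0.477,"tz":0,"rz":0.121,"hand":0},{"tx":0.935,"ty":-0.477,"tz":0,"rz":0.121,"hand":0},{"tx":0.935,"ty":-0.477,"tz":0,"rz":0.121,"hand":0},{"tx":0.935,"ty":-0.477,"tz":0,"rz":0.121,"hand":0},{"tx":0.935,"ty":-0.477,"tz":0,"rz":0.121,"hand":0},{"tx":0.935,"ty":-0.477,"tz":0,"rz":0.121,"hand":0},{"tx":0.935,"ty":-0.477,"tz":0,"rz":0.121,"hand":0},{"tx":0.935,"ty":-0.477,"tz":0,"rz":0.121,"hand":0},{"tx":0.935,"ty":-0.477,"tz":0.2,"rz":0.121,"hand":0},{"tx":0.935,"ty":-0.477,"tz":0.2,"rz":0.121,"hand":0}]'
cat >> h.py <<'E'
O=np.array([558.4,-82.9]); A=np.deg2rad(11.1); ex=np.array([np.cos(A),np.sin(A)]); ey=np.array([-np.sin(A),np.cos(A)])
def hol(p): d=np.asarray(p)[:2]*1000-O if abs(p[0])<2 else np.asarray(p)[:2]-O; return np.round([d@ex,d@ey],1)
def where():
    s=arm.sense(); q=s['eef_rot']; f=s['ft_force']
    print('t',s['time_s'],'H',hol(s['eef_pos']),'z',round(s['eef_pos'][2]*1000,1),'yaw',round(np.degrees(2*np.arctan2(q[2],q[1])),2),'tilt',np.round(q[[0,3]],3),'F',np.round(f[:2]@np.c_[ex,ey],1),np.round(f[2],1),'gap',s['finger_gap'])
E
python3 - <<'E'
from h import *
where()
f=frame('wrist'); cv2.imwrite('pics/w1.png',f['color'][:,:,::-1])
E
```

```text
t 1.2 H [-393.7 -343.5] z 227.6 yaw 25.66 tilt [0. 0.] F [-0.2 -0.2] -0.0 gap 0.999705595598867schema error: expected keys tx, ty, tz, rx, ry, rz, hand
```

View pics/w1.png

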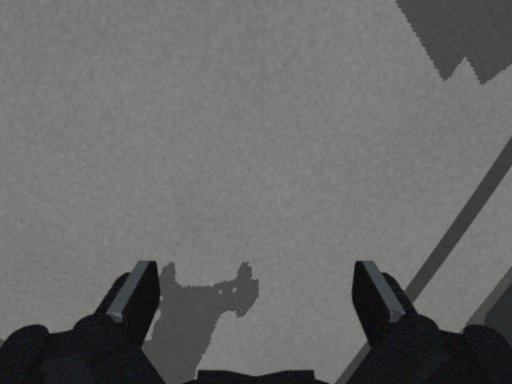

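The wrist picture shows only counter and the open fingers at (135,290) and (380,290), because the move was refused. Every row needs all the keys.

```bash
python3 -m handwheel '[{"tx":0.935,"ty":-0.477,"tz":0,"rx":0,"ry":0,"rz":0.121,"hand":0},{"tx":0.935,"ty":-0.477,"tz":0,"rx":0,"ry":0,"rz":0.121,"hand":0},{"tx":0.935,"ty":-0.477,"tz":0,"rx":0,"ry":0,"rz":0.121,"hand":0},{"tx":0.935,"ty":-0.477,"tz":0,"rx":0,"ry":0,"rz":0.121,"hand":0},{"tx":0.935,"ty":-0.477,"tz":0,"rx":0,"ry":0,"rz":0.121,"hand":0},{"tx":0.935,"ty":-0.477,"tz":0,"rx":0,"ry":0,"rz":0.121,"hand":0},{"tx":0.935,"ty":-0.477,"tz":0,"rx":0,"ry":0,"rz":0.121,"hand":0},{"tx":0.935,"ty":-0.477,"tz":0,"rx":0,"ry":0,"rz":0.121,"hand":0},{"tx":0.935,"ty":-0.477,"tz":0.2,"rx":0,"ry":0,"rz":0.121,"hand":0},{"tx":0.935,"ty":-0.477,"tz":0.2,"rx":0,"ry":0,"rz":0.121,"hand":0}]'
python3 - <<'E'
from h import *
where()
f=frame('wrist'); cv2.imwrite('pics/w2.png',f['color'][:,:,::-1])
E
```

```text
time_s: 2.25
eef_pos: [0.4935, -0.1596, 0.1463]
eef_rot: [0.0, 0.995, 0.099, 0.0]
ft_force: [-0.1, -0.3, -0.1]
finger_gap: 0.003
grip_force: 0.0
t 2.25 H [-78.4 -62.8] z 146.3 yaw 11.33 tilt [0. 0.] F [-0.1 -0.3] -0.1 gap 0.00292214722332921
```

View pics/w2.png

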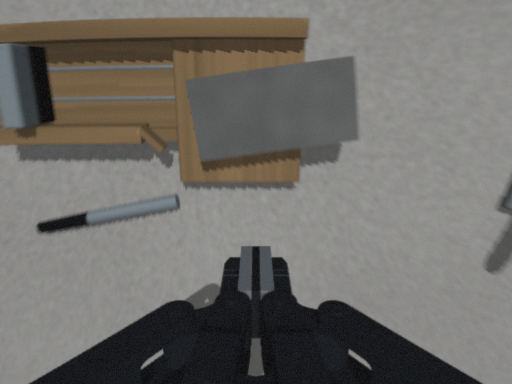

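The wrist view shows the holder square to the tool: the landing at (180-300, 40-180), the stone at (272,110), skewed and clear of the fence, the jaw at (22,85), the marker at (108,213), and the shut fingers at (256,265). I'll cross-check the poses from here while descending.

```bash
python3 - <<'E'
from h import *
f=frame('wrist'); P=cloud(f); C=f['color'].astype(int)
grey=(C.max(-1)-C.min(-1))<22; wood=(C[...,0]-C[...,2])>25
s=fit(P,.036,.05,[.45,.66,-.26,-.06],None,grey); print('stone',s,hol(s[0][0]))
r=fit(P,.028,.04,[.54,.65,-.26,.1],None,wood); print('fence',r,hol(r[0][0]))
r=fit(P,.016,.025,[.45,.66,-.26,.14],None,wood); print('landing',r,hol(r[0][0]))
for c in cv2.boxPoints(r[0]): print(hol(c))
E
python3 -m handwheel '[{"tx":0,"ty":0,"tz":0.12,"rx":0,"ry":0,"rz":0,"hand":0},{"tx":0,"ty":0,"tz":0.2375,"rx":0,"ry":0,"rz":0,"hand":0},{"tx":0,"ty":0,"tz":0.2375,"rx":0,"ry":0,"rz":0,"hand":0},{"tx":0,"ty":0,"tz":0.2375,"rx":0,"ry":0,"rz":0,"hand":0}]'; python3 -c "from h import *; where()"
```

```text
stone (((555.4590454101562, -160.55926513671875), (60.61131286621094, 120.9796371459961), 18.905122756958008), np.float64(0.04192327588910624), np.int64(14833)) [-17.8 -75.6]
fence (((593.3906860351562, -62.966949462890625), (13.101304054260254, 222.63809204101562), 11.042378425598145), np.float64(0.03390643061187826), np.int64(6343)) [38.2 12.8]
landing (((541.8477783203125, -124.63046264648438), (110.85528564453125, 121.27517700195312), 11.201078414916992), np.float64(0.019923595947965222), np.int64(8631)) [-24.3 -37.8]
[-79.8  22.8]
[-79.6 -98.5]
[ 31.3 -98.3]
[31. 23.]
time_s: 2.75
eef_pos: [0.493, -0.1628, 0.054]
eef_rot: [0.0, 0.995, 0.097, -0.0]
ft_force: [-0.2, 0.2, 0.6]
finger_gap: -0.001
grip_force: 0.0
t 2.75 H [-79.5 -65.8] z 54.0 yaw 11.09 tilt [ 0. -0.] F [-0.2  0.2] 0.6 gap -0.0014713211458450642
```

```bash
python3 -m handwheel '[{"tx":0.02,"ty":0,"tz":0,"rx":0,"ry":0,"rz":0,"hand":0},{"tx":0.03,"ty":0,"tz":0,"rx":0,"ry":0,"rz":0,"hand":0},{"tx":0.04,"ty":0,"tz":0,"rx":0,"ry":0,"rz":0,"hand":0},{"tx":0.05,"ty":0,"tz":0,"rx":0,"ry":0,"rz":0,"hand":0},{"tx":0.06,"ty":0,"tz":0,"rx":0,"ry":0,"rz":0,"hand":0},{"tx":0.07,"ty":0,"tz":0,"rx":0,"ry":0,"rz":0,"hand":0},{"tx":0.08,"ty":0,"tz":0,"rx":0,"ry":0,"rz":0,"hand":0},{"tx":0.085,"ty":0,"tz":0,"rx":0,"ry":0,"rz":0,"hand":0},{"tx":0.09,"ty":0,"tz":0,"rx":0,"ry":0,"rz":0,"hand":0},{"tx":0.09,"ty":0,"tz":0,"rx":0,"ry":0,"rz":0,"hand":0}]'
cat >> h.py <<'E'
def stone(cam='top',z=(.036,.05)):
    f=frame(cam); P=cloud(f); C=f['color'].astype(int); grey=((C.max(-1)-C.min(-1))<22)&(C.min(-1)>30)
    s=fit(P,*z,[.45,.66,-.26,.1],None,grey); 
    if s: print(cam,'stone H',hol(s[0][0]),'size',np.round(s[0][1]),'ang',round(s[0][2]-11.1,2),'z',s[1],'corners',[list(hol(c)) for c in cv2.boxPoints(s[0])])
E
python3 -c "
from h import *
where(); stone('wrist'); stone('scene')"
```

```text
time_s: 3.75
eef_pos: [0.5281, -0.1548, 0.0525]
eef_rot: [-0.0, 0.995, 0.097, -0.0]
ft_force: [-0.3, 0.6, -0.1]
finger_gap: -0.002
grip_force: 0.0
t 3.75 H [-43.5 -64.8] z 52.5 yaw 11.14 tilt [-0. -0.] F [-0.2  0.6] -0.1 gap -0.0022699889467343243
wrist stone H [-18.  -75.8] size [ 61. 121.] ang 8.11 z 0.04189977122938379 corners [[np.float64(-56.7), np.float64(-20.4)], [np.float64(-39.7), np.float64(-139.9)], [np.float64(20.8), np.float64(-131.3)], [np.float64(3.7), np.float64(-11.8)]]
scene stone H [-17.6 -77.1] size [ 63. 123.] ang 8.0 z 0.042267747409321044 corners [[np.float64(-57.5), np.float64(-20.5)], [np.float64(-40.4), np.float64(-142.5)], [np.float64(22.4), np.float64(-133.6)], [np.float64(5.3), np.float64(-11.7)]]
```

Run:
```python
from h import *
f=frame('wrist','w3'); s=arm.sense(); p=s['eef_pos']
print(uv_of(f,p),uv_of(f,p-[0,0,.025]),np.linalg.inv(f['world_to_cam'])[:3,3],p)
```

```text
[257.28208399 260.53009188] [257.0616266 237.3186901] [ 0.61140227 -0.13749437  0.19873549] [ 0.52782095 -0.15485841  0.05254279]
```

View pics/w3.png

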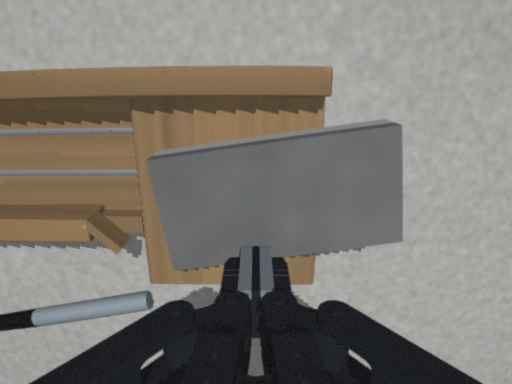

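Run:
```python
from h import *
f=frame('wrist'); P=cloud(f); p=arm.sense()['eef_pos']
for r in range(236,300,6):
    q=P[r,250]; print(r,hol(q)-hol(p),round((q[2]-p[2])*1000,1), hol(q))
r=270
for c in range(225,290,6): q=P[r,c]; print(c,hol(q)-hol(p),round((q[2]-p[2])*1000,1))
```

```text
236 [8.1 3.7] -10.0 [-35.7 -61.1]
242 [4.5 3.7] -10.5 [-39.3 -61.1]
248 [11.7  3.4] 9.3 [-32.1 -61.4]
254 [11.7  3.3] 14.7 [-32.1 -61.5]
260 [12.1  3.2] 20.5 [-31.7 -61.6]
266 [11.7  3.2] 24.5 [-32.1 -61.6]
272 [12.3  3.1] 30.1 [-31.5 -61.7]
278 [11.5  3. ] 32.9 [-32.3 -61.8]
284 [11.4  3. ] 36.8 [-32.4 -61.8]
290 [11.6  2.9] 40.9 [-32.2 -61.9]
296 [8.7 2.9] 40.5 [-35.1 -61.9]
225 [ 7.3 13.8] 20.5
231 [ 7.4 11.2] 20.7
237 [7.9 8.7] 21.4
243 [11.3  5.9] 27.0
249 [11.6  3.5] 27.4
255 [11.5  1.1] 27.3
261 [11.4 -1.2] 27.1
267 [12.1 -3.6] 28.3
273 [ 7.1 -6.4] 20.1
279 [ 7.7 -8.9] 21.1
285 [  7.2 -11.5] 20.4
```

Run:
```python
from h import *
f=frame('scene'); P=cloud(f); p=arm.sense()['eef_pos']
m=(np.hypot(P[...,0]-p[0],P[...,1]-p[1])<.03)&(P[...,2]>.03)
q=P[m]; h=np.array([hol(x)-hol(p) for x in q])
for lo in range(30,120,8):
    k=(q[:,2]*1000>=lo)&(q[:,2]*1000<lo+8)
    if k.any(): print(lo,k.sum(),h[k].min(0),h[k].max(0))
u=uv_of(f,p).astype(int); print(u,uv_of(f,p-[0,0,.025]))
c=f['color'][u[1]-60:u[1]+60,u[0]-80:u[0]+80,::-1]; cv2.imwrite('pics/s2.png',cv2.resize(c,None,fx=5,fy=5,interpolation=cv2.INTER_CUBIC))
```

```text
38 142 [ -5.9 -28.4] [29.8 29.5]
46 2 [  1.5 -12.8] [ 6.9 -5.9]
54 4 [-2.8 -9.8] [9.9 5.4]
62 16 [ -3.1 -14.5] [12.5  5.3]
70 20 [ -5.5 -15.2] [12.6  4.4]
78 20 [ -5.3 -15.4] [12.2  6.2]
86 16 [  2.7 -13.7] [11.7  9.3]
94 13 [  7.6 -13.9] [15.3 10.3]
102 35 [ -8.3 -25.2] [14.2 26.2]
110 33 [-10.2 -25.1] [14.4 26. ]
118 28 [-14.5 -17.2] [19.5 25.7]
[215 214] [215.86337207 220.56064154]
```

View pics/s2.png

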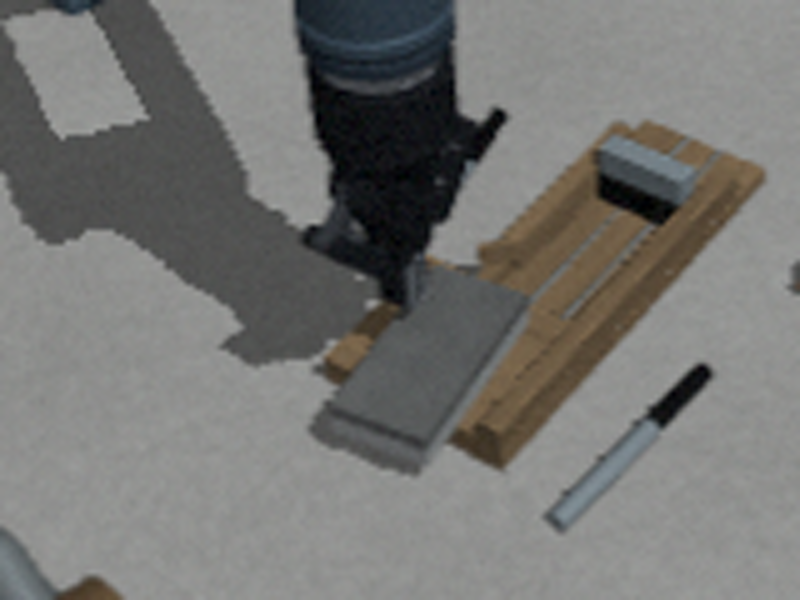

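The scene crop shows the fingertip standing about 15 mm above the stone's near edge. So the tip is really about 6 mm above the reported TCP, not 25 mm below it. I'll back off, descend further, and touch the deck gently to calibrate the height.

```bash
python3 -m handwheel '[{"tx":-0.05,"ty":0,"tz":0,"rx":0,"ry":0,"rz":0,"hand":0},{"tx":-0.0725,"ty":0,"tz":0,"rx":0,"ry":0,"rz":0,"hand":0},{"tx":-0.0725,"ty":0,"tz":0.03,"rx":0,"ry":0,"rz":0,"hand":0},{"tx":-0.0725,"ty":0,"tz":0.06,"rx":0,"ry":0,"rz":0,"hand":0},{"tx":-0.0725,"ty":0,"tz":0.07,"rx":0,"ry":0,"rz":0,"hand":0},{"tx":-0.0725,"ty":0,"tz":0.07,"rx":0,"ry":0,"rz":0,"hand":0}]'; python3 -c "
from h import *
where()
f=frame('wrist','w4'); P=cloud(f); p=arm.sense()['eef_pos']
for r in range(230,260,3):
    q=P[r,250]; print(r,hol(q)-hol(p),round((q[2]-p[2])*1000,1),round(q[2]*1000,1))
"
```

```text
time_s: 4.6
eef_pos: [0.4991, -0.16, 0.0232]
eef_rot: [-0.001, 0.995, 0.097, -0.001]
ft_force: [-0.5, 0.4, 0.1]
finger_gap: 0.0
grip_force: 0.0
t 4.6 H [-73.  -64.3] z 23.2 yaw 11.14 tilt [-0.001 -0.001] F [-0.4  0.5] 0.1 gap 0.00021487734062626071
230 [25.1  3.3] 18.7 42.5
233 [23.5  3.3] 18.3 42.1
236 [11.2  3.8] -3.9 19.9
239 [9.4 3.8] -4.2 19.6
242 [8.  3.8] -3.7 20.1
245 [6.7 3.8] -3.1 20.7
248 [11.   3.6] 7.9 31.7
251 [12.   3.5] 12.4 36.2
254 [11.1  3.5] 13.4 37.2
257 [11.5  3.4] 16.8 40.6
```

```bash
python3 -m handwheel '[{"tx":0.01,"ty":0,"tz":0.0075,"rx":0,"ry":0,"rz":0,"hand":0},{"tx":0.02,"ty":0,"tz":0.0075,"rx":0,"ry":0,"rz":0,"hand":0},{"tx":0.03,"ty":0,"tz":0.0075,"rx":0,"ry":0,"rz":0,"hand":0},{"tx":0.04,"ty":0,"tz":0.0075,"rx":0,"ry":0,"rz":0,"hand":0},{"tx":0.0475,"ty":0,"tz":0.0075,"rx":0,"ry":0,"rz":0,"hand":0},{"tx":0.055,"ty":0,"tz":0.0075,"rx":0,"ry":0,"rz":0,"hand":0},{"tx":0.0625,"ty":0,"tz":0.0075,"rx":0,"ry":0,"rz":0,"hand":0},{"tx":0.07,"ty":0,"tz":0.0075,"rx":0,"ry":0,"rz":0,"hand":0},{"tx":0.07,"ty":0,"tz":0.0075,"rx":0,"ry":0,"rz":0,"hand":0}]'; python3 -c "
from h import *
where(); stone('wrist')"
```

```text
time_s: 5.55
eef_pos: [0.5277, -0.155, 0.0216]
eef_rot: [0.0, 0.995, 0.097, 0.0]
ft_force: [-0.7, -1.0, -0.4]
finger_gap: 0.001
grip_force: 0.4
t 5.55 H [-44.  -64.8] z 21.6 yaw 11.14 tilt [0. 0.] F [-0.9 -0.9] -0.4 gap 0.0010544445101371498
wrist stone H [ -3.2 -77.6] size [ 67. 121.] ang 5.33 z 0.04192217670246837 corners [[np.float64(-42.0), np.float64(-20.4)], [np.float64(-30.7), np.float64(-141.1)], [np.float64(35.5), np.float64(-134.9)], [np.float64(24.2), np.float64(-14.2)]]
```

```bash
python3 -m handwheel '[{"tx":0.005,"ty":0,"tz":0,"rx":0,"ry":0,"rz":0,"hand":0},{"tx":0.0075,"ty":0,"tz":0,"rx":0,"ry":0,"rz":0,"hand":0},{"tx":0.01,"ty":0,"tz":0,"rx":0,"ry":0,"rz":0,"hand":0},{"tx":0.0125,"ty":0,"tz":0,"rx":0,"ry":0,"rz":0,"hand":0},{"tx":0.0125,"ty":0,"tz":0,"rx":0,"ry":0,"rz":0,"hand":0}]'; python3 -c "
from h import *
where(); stone('wrist')"
```

```text
time_s: 6.1
eef_pos: [0.5285, -0.1541, 0.0215]
eef_rot: [-0.001, 0.995, 0.097, -0.003]
ft_force: [-13.1, -3.5, 9.2]
finger_gap: 0.0
grip_force: 6.7
t 6.1 H [-43.  -64.1] z 21.5 yaw 11.19 tilt [-0.001 -0.003] F [-13.5  -0.9] 9.2 gap 0.00034348686903890713
wrist stone H [ -2.4 -77.2] size [ 66. 121.] ang 4.53 z 0.04192101127115985 corners [[np.float64(-40.0), np.float64(-19.3)], [np.float64(-30.4), np.float64(-140.3)], [np.float64(35.2), np.float64(-135.1)], [np.float64(25.7), np.float64(-14.1)]]
```

```bash
python3 -c "
from h import *
where()
f=frame('wrist','w5'); P=cloud(f); p=arm.sense()['eef_pos']
for r in range(236,262,3):
    q=P[r,252]; print(r,hol(q)-hol(p),round((q[2]-p[2])*1000,1),round(q[2]*1000,1))
m=(P[...,2]>.036)&(P[...,2]<.048)&(P[...,0]<.66)
"
```

```text
t 6.15 H [-43.  -64.1] z 21.5 yaw 11.19 tilt [-0.001 -0.003] F [-12.6   0.2] 9.1 gap 0.0018127718139611647
236 [23.3  2.3] 20.2 41.7
239 [22.3  2.3] 21.0 42.5
242 [20.3  2.3] 19.8 41.4
245 [19.2  2.3] 20.2 41.7
248 [17.7  2.3] 20.1 41.7
251 [16.6  2.3] 20.6 42.2
254 [15.3  2.3] 20.8 42.3
257 [14.4  2.3] 21.6 43.1
260 [12.2  2.3] 20.3 41.8
```

View pics/w5.png

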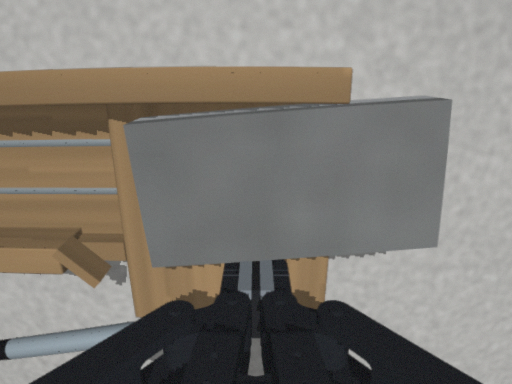

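The wrist view shows the stone's far edge touching the fence end at about (350,104), with roughly 4° of skew left (inner end at (135,125)). I'll push nearer the inner end to square it.

```bash
python3 -m handwheel '[{"tx":-0.03,"ty":0,"tz":0,"rx":0,"ry":0,"rz":0,"hand":0},{"tx":-0.03,"ty":-0.08,"tz":0,"rx":0,"ry":0,"rz":0,"hand":0},{"tx":-0.03,"ty":-0.08,"tz":0,"rx":0,"ry":0,"rz":0,"hand":0},{"tx":-0.015,"ty":-0.08,"tz":0,"rx":0,"ry":0,"rz":0,"hand":0},{"tx":-0.01,"ty":-0.08,"tz":0,"rx":0,"ry":0,"rz":0,"hand":0},{"tx":-0.005,"ty":-0.08,"tz":0,"rx":0,"ry":0,"rz":0,"hand":0},{"tx":-0.0025,"ty":-0.08,"tz":0,"rx":0,"ry":0,"rz":0,"hand":0},{"tx":-0.0025,"ty":-0.08,"tz":0,"rx":0,"ry":0,"rz":0,"hand":0}]'
cat >> h.py <<'E'
def edges(cam='wrist',z=(.036,.048)):
    "far-side edge of the stone (holder frame): robust line fit"
    f=frame(cam); P=cloud(f); C=f['color'].astype(int); m=((C.max(-1)-C.min(-1))<25)&(P[...,2]>z[0])&(P[...,2]<z[1])
    d=P[...,:2]*1000-O; hx=d@ex; hy=d@ey; m&=(hx>-45)&(hx<45)&(hy>-160)&(hy<125)
    m=cv2.morphologyEx(m.astype(np.uint8),cv2.MORPH_OPEN,np.ones((3,3)))>0
    hx,hy=hx[m],hy[m]; y0,y1=np.percentile(hy,[.3,99.7]); b=np.arange(y0+10,y1-10,4)
    e=[np.percentile(hx[(hy>=a)&(hy<a+4)],98) for a in b]; k=np.polyfit(b,e,1)
    print(cam,'stone far side x=%.1f at centre, yaw %.2f deg, y %.1f..%.1f, z %.1f'%(np.polyval(k,(y0+y1)/2),-np.degrees(np.arctan(k[0])),y0,y1,1000*np.median(P[...,2][m])))
E
python3 -c "
from h import *
where(); edges()"
```

```text
time_s: 7.0
eef_pos: [0.5248, -0.1232, 0.0215]
eef_rot: [-0.0, 0.995, 0.097, -0.0]
ft_force: [-1.4, -0.2, 1.4]
finger_gap: -0.004
grip_force: 1.3
t 7.0 H [-40.7 -33. ] z 21.5 yaw 11.12 tilt [-0. -0.] F [-1.4  0.1] 1.4 gap -0.004132433281829327
wrist stone far side x=31.2 at centre, yaw 0.72 deg, y -136.5..-18.0, z 41.9
```

```bash
python3 -m handwheel '[{"tx":0.005,"ty":0,"tz":0,"rx":0,"ry":0,"rz":0,"hand":0},{"tx":0.005,"ty":0,"tz":0,"rx":0,"ry":0,"rz":0,"hand":0},{"tx":-0.05,"ty":0,"tz":0,"rx":0,"ry":0,"rz":0,"hand":0},{"tx":-0.05,"ty":0,"tz":-0.1,"rx":0,"ry":0,"rz":0,"hand":0},{"tx":-0.05,"ty":0,"tz":-0.2,"rx":0,"ry":0,"rz":0,"hand":0},{"tx":0.05,"ty":0.15,"tz":-0.2,"rx":0,"ry":0,"rz":-0.5,"hand":0},{"tx":0.1025,"ty":0.25,"tz":-0.2,"rx":0,"ry":0,"rz":-0.75,"hand":0},{"tx":0.1025,"ty":0.355,"tz":-0.2,"rx":0,"ry":0,"rz":-0.75,"hand":0},{"tx":0.1025,"ty":0.355,"tz":-0.2,"rx":0,"ry":0,"rz":-0.75,"hand":0},{"tx":0.1025,"ty":0.355,"tz":-0.2,"rx":0,"ry":0,"rz":-0.75,"hand":0}]'; python3 -c "
from h import *
where(); edges('top')"
```

```text
time_s: 8.05
eef_pos: [0.5939, -0.2574, 0.1013]
eef_rot: [0.001, 0.89, 0.456, 0.001]
ft_force: [-0.2, 0.5, -0.8]
finger_gap: -0.001
grip_force: 0.0
t 8.05 H [   1.2 -178. ] z 101.3 yaw 54.31 tilt [0.001 0.001] F [-0.2  0.5] -0.8 gap -0.001139959228808092
top stone far side x=29.1 at centre, yaw 0.21 deg, y -137.2..-18.1, z 41.7
```

```bash
python3 -m handwheel '[{"tx":0,"ty":0,"tz":0,"rx":0,"ry":0,"rz":-0.39,"hand":0},{"tx":0,"ty":0,"tz":0,"rx":0,"ry":0,"rz":-0.39,"hand":0},{"tx":0,"ty":0,"tz":0,"rx":0,"ry":0,"rz":-0.39,"hand":0},{"tx":0,"ty":0,"tz":0,"rx":0,"ry":0,"rz":-0.39,"hand":0},{"tx":0,"ty":0,"tz":0.1,"rx":0,"ry":0,"rz":-0.39,"hand":0},{"tx":0,"ty":0,"tz":0.195,"rx":0,"ry":0,"rz":-0.39,"hand":0},{"tx":0,"ty":0,"tz":0.195,"rx":0,"ry":0,"rz":-0.39,"hand":0},{"tx":0,"ty":0,"tz":0.195,"rx":0,"ry":0,"rz":-0.39,"hand":0}]'; python3 -c "
from h import *
where(); edges('wrist')"
```

```text
time_s: 8.9
eef_pos: [0.5925, -0.2541, 0.0236]
eef_rot: [-0.0, 0.638, 0.77, 0.0]
ft_force: [0.9, 0.1, 0.1]
finger_gap: 0.002
grip_force: 0.0
t 8.9 H [   0.5 -174.5] z 23.6 yaw 100.71 tilt [-0.  0.] F [ 0.9 -0.1] 0.1 gap 0.0023869309842513837
wrist stone far side x=30.6 at centre, yaw 0.05 deg, y -137.3..-64.9, z 41.9
```

```bash
python3 -m handwheel '[{"tx":0.025,"ty":0,"tz":0.004,"rx":0,"ry":0,"rz":-0.003,"hand":0},{"tx":0.05,"ty":0,"tz":0.004,"rx":0,"ry":0,"rz":-0.003,"hand":0},{"tx":0.0625,"ty":0,"tz":0.004,"rx":0,"ry":0,"rz":-0.003,"hand":0},{"tx":0.075,"ty":0,"tz":0.004,"rx":0,"ry":0,"rz":-0.003,"hand":0},{"tx":0.0875,"ty":0,"tz":0.004,"rx":0,"ry":0,"rz":-0.003,"hand":0},{"tx":0.1,"ty":0,"tz":0.004,"rx":0,"ry":0,"rz":-0.003,"hand":0},{"tx":0.1125,"ty":0,"tz":0.004,"rx":0,"ry":0,"rz":-0.003,"hand":0},{"tx":0.125,"ty":0,"tz":0.004,"rx":0,"ry":0,"rz":-0.003,"hand":0},{"tx":0.1375,"ty":0,"tz":0.004,"rx":0,"ry":0,"rz":-0.003,"hand":0},{"tx":0.15,"ty":0,"tz":0.004,"rx":0,"ry":0,"rz":-0.003,"hand":0}]'; python3 -c "
from h import *
where(); edges('wrist'); edges('top')"
```

```text
time_s: 9.95
eef_pos: [0.5819, -0.1973, 0.0233]
eef_rot: [0.002, 0.634, 0.773, -0.001]
ft_force: [-0.9, -6.8, 2.7]
finger_gap: 0.004
grip_force: 3.4
t 9.95 H [   1.  -116.8] z 23.3 yaw 101.26 tilt [ 0.002 -0.001] F [-2.2 -6.5] 2.7 gap 0.003999356328753229
wrist stone far side x=30.7 at centre, yaw 0.04 deg, y -109.1..-7.3, z 41.9
top stone far side x=28.5 at centre, yaw 2.81 deg, y -68.3..15.9, z 41.8
```

```bash
python3 -m handwheel '[{"tx":0.0125,"ty":0,"tz":0,"rx":0,"ry":0,"rz":0,"hand":0},{"tx":0.025,"ty":0,"tz":0,"rx":0,"ry":0,"rz":0,"hand":0},{"tx":0.0375,"ty":0,"tz":0,"rx":0,"ry":0,"rz":0,"hand":0},{"tx":0.05,"ty":0,"tz":0,"rx":0,"ry":0,"rz":0,"hand":0},{"tx":0.0625,"ty":0,"tz":0,"rx":0,"ry":0,"rz":0,"hand":0},{"tx":0.075,"ty":0,"tz":0,"rx":0,"ry":0,"rz":0,"hand":0},{"tx":0.0825,"ty":0,"tz":0,"rx":0,"ry":0,"rz":0,"hand":0},{"tx":0.09,"ty":0,"tz":0,"rx":0,"ry":0,"rz":0,"hand":0},{"tx":0.0975,"ty":0,"tz":0,"rx":0,"ry":0,"rz":0,"hand":0}]'; python3 -c "
from h import *
where(); edges('wrist')"
```

```text
time_s: 10.95
eef_pos: [0.5745, -0.1589, 0.0233]
eef_rot: [0.002, 0.634, 0.773, -0.0]
ft_force: [-0.5, -7.1, 3.5]
finger_gap: -0.001
grip_force: 3.4
t 10.95 H [  1.2 -77.6] z 23.3 yaw 101.26 tilt [ 0.002 -0.   ] F [-1.9 -6.8] 3.5 gap -0.0008810588440656152
wrist stone far side x=30.7 at centre, yaw 0.00 deg, y -70.0..31.9, z 41.9
```

```bash
python3 -m handwheel '[{"tx":0.0125,"ty":0,"tz":0,"rx":0,"ry":0,"rz":0,"hand":0},{"tx":0.025,"ty":0,"tz":0,"rx":0,"ry":0,"rz":0,"hand":0},{"tx":0.0375,"ty":0,"tz":0,"rx":0,"ry":0,"rz":0,"hand":0},{"tx":0.05,"ty":0,"tz":0,"rx":0,"ry":0,"rz":0,"hand":0},{"tx":0.0625,"ty":0,"tz":0,"rx":0,"ry":0,"rz":0,"hand":0},{"tx":0.075,"ty":0,"tz":0,"rx":0,"ry":0,"rz":0,"hand":0},{"tx":0.0875,"ty":0,"tz":0,"rx":0,"ry":0,"rz":0,"hand":0},{"tx":0.1,"ty":0,"tz":0,"rx":0,"ry":0,"rz":0,"hand":0}]'; python3 -c "
from h import *
where(); edges('wrist',(.026,.048))
cv2.imwrite('pics/w6.png',frame('wrist')['color'][:,:,::-1])"
```

```text
time_s: 11.8
eef_pos: [0.5672, -0.121, 0.024]
eef_rot: [0.003, 0.634, 0.773, -0.001]
ft_force: [-2.1, -12.2, 9.9]
finger_gap: 0.002
grip_force: 6.2
t 11.8 H [  1.3 -39.1] z 24.0 yaw 101.29 tilt [ 0.003 -0.001] F [ -4.5 -11.6] 9.9 gap 0.0018116149631489966
wrist stone far side x=30.8 at centre, yaw -0.11 deg, y -31.4..71.1, z 41.0
```

View pics/w6.png

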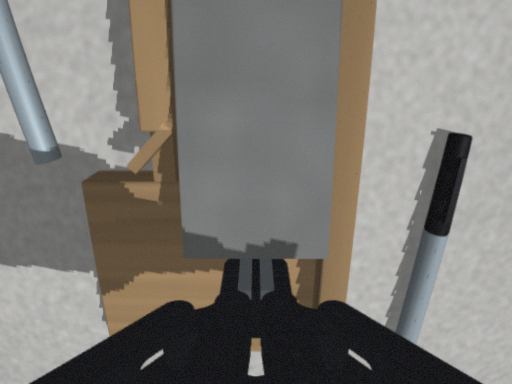

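The wrist view shows the stone entering the pocket squarely between the cheek at (155,60) and the fence at (355,100), with its tail at row 258. Continuing.

```bash
python3 -m handwheel '[{"tx":0.005,"ty":0,"tz":0.004,"rx":0,"ry":0,"rz":0,"hand":0},{"tx":0.0125,"ty":0,"tz":0.0075,"rx":0,"ry":0,"rz":0,"hand":0},{"tx":0.02,"ty":0,"tz":0.0075,"rx":0,"ry":0,"rz":0,"hand":0},{"tx":0.0275,"ty":0,"tz":0.0075,"rx":0,"ry":0,"rz":0,"hand":0},{"tx":0.035,"ty":0,"tz":0.0075,"rx":0,"ry":0,"rz":0,"hand":0},{"tx":0.0425,"ty":0,"tz":0.0075,"rx":0,"ry":0,"rz":0,"hand":0},{"tx":0.05,"ty":0,"tz":0.0075,"rx":0,"ry":0,"rz":0,"hand":0},{"tx":0.055,"ty":0,"tz":0.0075,"rx":0,"ry":0,"rz":0,"hand":0}]'; python3 -c "
from h import *
where(); edges('wrist',(.026,.048))"
```

```text
time_s: 12.7
eef_pos: [0.5616, -0.0967, 0.0188]
eef_rot: [0.001, 0.634, 0.773, -0.0]
ft_force: [1.2, -6.5, -2.5]
finger_gap: -0.002
grip_force: 2.9
t 12.7 H [  0.5 -14.2] z 18.8 yaw 101.27 tilt [ 0.001 -0.   ] F [-0.1 -6.6] -2.5 gap -0.0017166627150396964
wrist stone far side x=30.1 at centre, yaw -0.71 deg, y -6.7..96.0, z 37.5
```

```bash
python3 -m handwheel '[{"tx":0.0025,"ty":0,"tz":0,"rx":0,"ry":0,"rz":0,"hand":0},{"tx":0.005,"ty":0,"tz":0,"rx":0,"ry":0,"rz":0,"hand":0},{"tx":0.0075,"ty":0,"tz":0,"rx":0,"ry":0,"rz":0,"hand":0},{"tx":0.01,"ty":0,"tz":0,"rx":0,"ry":0,"rz":0,"hand":0}]'; python3 -c "
from h import *
where(); edges('wrist',(.026,.048))"
```

```text
time_s: 13.15
eef_pos: [0.5608, -0.0929, 0.0187]
eef_rot: [0.0, 0.634, 0.773, -0.0]
ft_force: [2.5, -5.6, -1.3]
finger_gap: 0.002
grip_force: 2.9
t 13.15 H [  0.4 -10.3] z 18.7 yaw 101.26 tilt [ 0. -0.] F [ 1.3 -6. ] -1.3 gap 0.002263447459099436
wrist stone far side x=30.1 at centre, yaw -0.83 deg, y -2.7..99.9, z 37.5
```

```bash
python3 -m handwheel '[{"tx":0.0025,"ty":0,"tz":0,"rx":0,"ry":0,"rz":0,"hand":0},{"tx":0.005,"ty":0,"tz":0,"rx":0,"ry":0,"rz":0,"hand":0},{"tx":0.0075,"ty":0,"tz":0,"rx":0,"ry":0,"rz":0,"hand":0}]'; python3 -c "
from h import *
where(); edges('wrist',(.026,.048))
f=frame('wrist'); P=cloud(f)
for y in (10,50,90):
  q=[]
  for x in (-20,15):
    X=O+x*ex+y*ey; u=uv_of(f,[X[0]/1000,X[1]/1000,.035]).astype(int)
    q.append(round(float(np.nanmedian(P[max(0,u[1]-2):u[1]+3,u[0]-2:u[0]+3,2]))*1000,1) if 0<=u[1]<384 else None)
  print(y,q)"
```

```text
time_s: 13.5
eef_pos: [0.5602, -0.0899, 0.0187]
eef_rot: [0.0, 0.634, 0.773, -0.0]
ft_force: [2.8, -6.2, -3.0]
finger_gap: -0.003
grip_force: 2.9
t 13.5 H [ 0.5 -7.3] z 18.7 yaw 101.26 tilt [ 0. -0.] F [ 1.5 -6.6] -3.0 gap -0.003147442041613183
wrist stone far side x=30.1 at centre, yaw -0.83 deg, y 0.2..102.9, z 37.5
10 [41.7, 41.5]
50 [38.3, 38.2]
90 [34.9, 34.6]
```

```bash
python3 -m handwheel '[{"tx":0.0025,"ty":0,"tz":0,"rx":0,"ry":0,"rz":0,"hand":0},{"tx":0.005,"ty":0,"tz":0,"rx":0,"ry":0,"rz":0,"hand":0},{"tx":0.005,"ty":0,"tz":0,"rx":0,"ry":0,"rz":0,"hand":0}]'
cat >> h.py <<'E'
def heights():
    f=frame('wrist'); P=cloud(f)
    for y in (12,50,90):
      q=[]
      for x in (-20,15):
        X=O+x*ex+y*ey; u=uv_of(f,[X[0]/1000,X[1]/1000,.035]).astype(int)
        q.append(round(float(np.nanmedian(P[max(0,u[1]-2):u[1]+3,u[0]-2:u[0]+3,2]))*1000,1) if 0<=u[1]<384 else None)
      print(y,q)
E
python3 -c "
from h import *
where(); edges('wrist',(.026,.048)); heights()"
```

```text
time_s: 13.9
eef_pos: [0.5598, -0.0878, 0.0187]
eef_rot: [0.0, 0.634, 0.773, -0.0]
ft_force: [1.2, -4.8, -2.1]
finger_gap: 0.002
grip_force: 2.6
t 13.9 H [ 0.4 -5.1] z 18.7 yaw 101.27 tilt [ 0. -0.] F [ 0.2 -4.9] -2.1 gap 0.0022850723494849843
wrist stone far side x=30.1 at centre, yaw -0.80 deg, y 2.4..105.1, z 37.4
12 [41.4, 41.6]
50 [38.6, 38.4]
90 [34.7, 35.3]
```

The tool feels 2 N downward, so the tail may be hanging on the finger by friction. I'll back off and see if it drops.

```bash
python3 -m handwheel '[{"tx":-0.005,"ty":0,"tz":0,"rx":0,"ry":0,"rz":0,"hand":0},{"tx":-0.02,"ty":0,"tz":0,"rx":0,"ry":0,"rz":0,"hand":0},{"tx":-0.02,"ty":0,"tz":0,"rx":0,"ry":0,"rz":0,"hand":0}]'; python3 -c "
from h import *
where(); edges('wrist',(.026,.048)); heights()"
```

```text
time_s: 14.3
eef_pos: [0.5608, -0.0954, 0.0187]
eef_rot: [-0.001, 0.634, 0.773, 0.0]
ft_force: [0.3, 0.6, -0.9]
finger_gap: 0.005
grip_force: 0.0
t 14.3 H [ -0.  -12.7] z 18.7 yaw 101.24 tilt [-0.001  0.   ] F [0.4 0.6] -0.9 gap 0.0048367838503284005
wrist stone far side x=30.8 at centre, yaw -0.27 deg, y -5.3..97.9, z 31.9
12 [31.9, 31.9]
50 [31.7, 32.0]
90 [32.0, 32.0]
```

The stone dropped flat, with its top at 31.9 mm everywhere. Now over to behind the jaw.

```bash
python3 -m handwheel '[{"tx":-0.02,"ty":0,"tz":0,"rx":0,"ry":0,"rz":0,"hand":0},{"tx":-0.02,"ty":0,"tz":-0.1,"rx":0,"ry":0,"rz":0,"hand":0},{"tx":-0.02,"ty":0,"tz":-0.2,"rx":0,"ry":0,"rz":0,"hand":0},{"tx":0.1,"ty":0,"tz":-0.2,"rx":0,"ry":0,"rz":0,"hand":0},{"tx":0.2,"ty":0,"tz":-0.2,"rx":0,"ry":0,"rz":0,"hand":0},{"tx":0.2,"ty":0,"tz":-0.2,"rx":0,"ry":0,"rz":0,"hand":0}]'
cat >> h.py <<'E'
def jaw(cam='top'):
    f=frame(cam); P=cloud(f); d=P[...,:2]*1000-O; hx=d@ex; hy=d@ey
    m=(P[...,2]>.044)&(P[...,2]<.056)&(abs(hx)<28)&(hy>90)&(hy<175)
    if m.sum()>20: print(cam,'jaw y',np.percentile(hy[m],[2,98]),'x',np.percentile(hx[m],[2,98]),'z',np.median(P[...,2][m]),m.sum())
E
python3 -c "
from h import *
where(); jaw('wrist'); jaw('top'); jaw('scene'); edges('wrist',(.026,.036)); edges('scene',(.026,.036))"
```

```text
time_s: 15.0
eef_pos: [0.5439, -0.013, 0.0993]
eef_rot: [-0.001, 0.633, 0.774, 0.0]
ft_force: [0.2, -0.5, 0.4]
finger_gap: 0.002
grip_force: 0.0
t 15.0 H [-0.8 71.4] z 99.3 yaw 101.46 tilt [-0.001  0.   ] F [ 0.1 -0.6] 0.4 gap 0.0017914467783074976
wrist jaw y [131.10785936 147.36670253] x [-26.87004037  26.79364259] z 0.04989867366808276 3086
top jaw y [130.42042217 146.93657458] x [-26.52319708  26.96873821] z 0.049546099047400816 156
scene jaw y [127.34579196 145.6064609 ] x [-25.88471864  27.72234246] z 0.0501636876345829 84
wrist stone far side x=31.2 at centre, yaw 0.13 deg, y 8.5..124.8, z 31.9
scene stone far side x=28.3 at centre, yaw 1.30 deg, y 3.3..123.4, z 32.6
```

```bash
python3 -m handwheel '[{"tx":0.12,"ty":0.002,"tz":0,"rx":0,"ry":0,"rz":0,"hand":0},{"tx":0.24,"ty":0.002,"tz":0,"rx":0,"ry":0,"rz":0,"hand":0},{"tx":0.255,"ty":0.002,"tz":0,"rx":0,"ry":0,"rz":0,"hand":0},{"tx":0.255,"ty":0.002,"tz":0.08,"rx":0,"ry":0,"rz":0,"hand":0},{"tx":0.255,"ty":0.002,"tz":0.16,"rx":0,"ry":0,"rz":0,"hand":0},{"tx":0.255,"ty":0.002,"tz":0.205,"rx":0,"ry":0,"rz":0,"hand":0},{"tx":0.255,"ty":0.002,"tz":0.205,"rx":0,"ry":0,"rz":0,"hand":0}]'; python3 -c "
from h import *
where(); jaw('scene')"
```

```text
time_s: 15.95
eef_pos: [0.5246, 0.0821, 0.0143]
eef_rot: [-0.002, 0.635, 0.773, -0.002]
ft_force: [0.4, 1.0, 0.9]
finger_gap: -0.003
grip_force: 0.0
t 15.95 H [ -1.4 168.4] z 14.3 yaw 101.2 tilt [-0.002 -0.002] F [0.5 0.9] 0.9 gap -0.0034122260342658033
scene jaw y [127.79055682 163.36251727] x [-23.93194382  26.3651146 ] z 0.050103785519379884 110
```

```bash
python3 -m handwheel '[{"tx":-0.01,"ty":0,"tz":0,"rx":0,"ry":0,"rz":0,"hand":0},{"tx":-0.02,"ty":0,"tz":0,"rx":0,"ry":0,"rz":0,"hand":0},{"tx":-0.025,"ty":0,"tz":0,"rx":0,"ry":0,"rz":0,"hand":0},{"tx":-0.03,"ty":0,"tz":0,"rx":0,"ry":0,"rz":0,"hand":0},{"tx":-0.03,"ty":0,"tz":0,"rx":0,"ry":0,"rz":0,"hand":0}]'; python3 -c "
from h import *
where()"
```

```text
time_s: 16.5
eef_pos: [0.5293, 0.0713, 0.0177]
eef_rot: [0.001, 0.634, 0.773, 0.0]
ft_force: [-0.3, -0.0, -0.3]
finger_gap: 0.002
grip_force: 0.0
t 16.5 H [  1.1 157. ] z 17.7 yaw 101.25 tilt [0.001 0.   ] F [-0.3  0. ] -0.3 gap 0.0024934222931604524
```

```bash
python3 -m handwheel '[{"tx":-0.0025,"ty":0,"tz":0,"rx":0,"ry":0,"rz":0,"hand":0},{"tx":-0.005,"ty":0,"tz":0,"rx":0,"ry":0,"rz":0,"hand":0},{"tx":-0.0075,"ty":0,"tz":0,"rx":0,"ry":0,"rz":0,"hand":0},{"tx":-0.01,"ty":0,"tz":0,"rx":0,"ry":0,"rz":0,"hand":0},{"tx":-0.0125,"ty":0,"tz":0,"rx":0,"ry":0,"rz":0,"hand":0}]'; python3 -c "
from h import *
where()"
```

```text
time_s: 17.0
eef_pos: [0.5296, 0.0681, 0.0175]
eef_rot: [-0.0, 0.634, 0.773, 0.001]
ft_force: [-1.3, 7.7, 4.2]
finger_gap: 0.001
grip_force: 4.1
t 17.0 H [  0.9 153.7] z 17.5 yaw 101.27 tilt [-0.     0.001] F [0.3 7.8] 4.2 gap 0.0006028170801716975
```

```bash
python3 -m handwheel '[{"tx":-0.0025,"ty":0,"tz":0,"rx":0,"ry":0,"rz":0,"hand":0},{"tx":-0.005,"ty":0,"tz":0,"rx":0,"ry":0,"rz":0,"hand":0}]'; python3 -c "
from h import *
where()"; python3 -m handwheel '[{"tx":-0.0025,"ty":0,"tz":0,"rx":0,"ry":0,"rz":0,"hand":0},{"tx":-0.005,"ty":0,"tz":0,"rx":0,"ry":0,"rz":0,"hand":0}]'; python3 -c "
from h import *
where()"
```

```text
time_s: 17.2
eef_pos: [0.53, 0.0662, 0.0174]
eef_rot: [-0.0, 0.634, 0.773, 0.001]
ft_force: [-0.1, 8.2, 6.0]
finger_gap: -0.001
grip_force: 4.1
t 17.2 H [  0.8 151.8] z 17.4 yaw 101.27 tilt [-0.     0.001] F [1.5 8. ] 6.0 gap -0.000638524827406598
time_s: 17.4
eef_pos: [0.5301, 0.0654, 0.0175]
eef_rot: [-0.001, 0.635, 0.773, 0.002]
ft_force: [-1.6, 18.0, 7.1]
finger_gap: -0.0
grip_force: 8.5
t 17.4 H [  0.8 151. ] z 17.5 yaw 101.23 tilt [-0.001  0.002] F [ 1.8 17.9] 7.1 gap -0.00039826628297657445
```

```bash
python3 -m handwheel '[{"tx":-0.0015,"ty":0,"tz":0,"rx":0,"ry":0,"rz":0,"hand":0},{"tx":-0.0015,"ty":0,"tz":0,"rx":0,"ry":0,"rz":0,"hand":0},{"tx":-0.0015,"ty":0,"tz":0,"rx":0,"ry":0,"rz":0,"hand":0}]'; python3 -c "
from h import *
where()"; python3 -m handwheel '[{"tx":-0.003,"ty":0,"tz":0,"rx":0,"ry":0,"rz":0,"hand":0},{"tx":-0.003,"ty":0,"tz":0,"rx":0,"ry":0,"rz":0,"hand":0}]'; python3 -c "
from h import *
where()"
```

```text
time_s: 17.7
eef_pos: [0.5301, 0.0655, 0.0175]
eef_rot: [-0.001, 0.634, 0.773, 0.002]
ft_force: [-1.3, 16.8, 7.2]
finger_gap: 0.001
grip_force: 7.9
t 17.7 H [  0.8 151. ] z 17.5 yaw 101.25 tilt [-0.001  0.002] F [ 2.  16.8] 7.2 gap 0.0014392902749104214
time_s: 17.9
eef_pos: [0.5301, 0.0655, 0.0175]
eef_rot: [-0.002, 0.635, 0.773, 0.002]
ft_force: [-0.4, 20.7, 7.3]
finger_gap: 0.003
grip_force: 10.5
t 17.9 H [  0.8 151. ] z 17.5 yaw 101.23 tilt [-0.002  0.002] F [ 3.6 20.4] 7.3 gap 0.002591529679593709
```

Clamped at about 20 N, with position unchanged, so the stone is hard against the step. Releasing and checking.

```bash
python3 -m handwheel '[{"tx":0.01,"ty":0,"tz":0,"rx":0,"ry":0,"rz":0,"hand":0},{"tx":0.05,"ty":0,"tz":0,"rx":0,"ry":0,"rz":0,"hand":0},{"tx":0.05,"ty":0,"tz":-0.1,"rx":0,"ry":0,"rz":0,"hand":0},{"tx":0.05,"ty":0,"tz":-0.2,"rx":0,"ry":0,"rz":0,"hand":0},{"tx":-0.07,"ty":0,"tz":-0.25,"rx":0,"ry":0,"rz":0,"hand":0},{"tx":-0.19,"ty":0,"tz":-0.25,"rx":0,"ry":0,"rz":0,"hand":0},{"tx":-0.26,"ty":0,"tz":-0.25,"rx":0,"ry":0,"rz":0,"hand":0},{"tx":-0.26,"ty":0,"tz":-0.25,"rx":0,"ry":0,"rz":0,"hand":0}]'; python3 -c "
from h import *
where(); jaw('wrist'); jaw('scene'); edges('wrist',(.026,.036)); edges('scene',(.026,.036)); heights()
cv2.imwrite('pics/w7.png',frame('wrist')['color'][:,:,::-1])"
```

```text
time_s: 18.7
eef_pos: [0.552, -0.0444, 0.1171]
eef_rot: [0.001, 0.636, 0.772, -0.0]
ft_force: [-0.6, 0.2, -0.3]
finger_gap: 0.003
grip_force: 0.0
t 18.7 H [ 1.1 39. ] z 117.1 yaw 101.05 tilt [ 0.001 -0.   ] F [-0.5  0.4] -0.3 gap 0.0027846573418528905
wrist jaw y [124.41736373 140.60052408] x [-26.83316826  26.80639995] z 0.04988618966863187 2864
scene jaw y [120.4978697  138.99249486] x [-26.36280406  27.31622934] z 0.049971763104835865 91
wrist stone far side x=31.2 at centre, yaw 0.02 deg, y 1.8..123.2, z 31.9
scene stone far side x=28.3 at centre, yaw 0.70 deg, y -1.8..124.5, z 32.4
12 [32.1, 32.1]
50 [31.8, 32.0]
90 [31.7, 32.2]
```

View pics/w7.png

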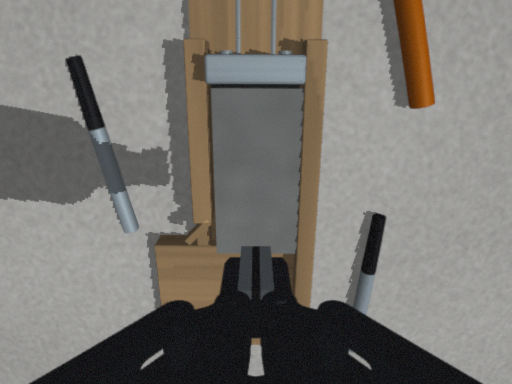

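The wrist view shows the stone (212-300, 85-252) flat and square in the pocket. It sits tight between the step at row ~252 and the jaw at row ~85, and the bystanders are untouched. Handing in.

```bash
python3 -c "
from h import *
print(arm.job_done())"
```

```text
the job is handed in; nothing more can be done
None
```

The job is handed in, though no verdict came back: by the last pictures the stone lies flat and square in the pocket against the step, clamped by the jaw with about 16 N estimated on the stone (20 N at the wrist, less about 4 N jaw friction), and no bystander was touched.

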